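Seat and hold a bayonet light module on a signal-tower base

TASK

Push the grey-footed signal-tower base square and flush into the corner of the two wooden fences on the jig board, so that it cannot turn. Then fit the amber light module: lower its two lugs into the slots of the base, press it fully down against the spring and turn it clockwise (seen from above) about a quarter turn to its stop. The program finishes while holding: keep the amber module gripped, pressed fully down and turned to the stop, ready for the locking screw, with the base still in the corner; leave the red module and the other things where they stand.

Things in the scene. Friction and masses are not known exactly. Their poses are not given: they have to be found in the camera images.
- jig: plywood board 250 (x) x 230 (y) x 12 mm, fixed to the bench; origin under its centre. Two wooden fences, 20 mm wide, tops 30 mm above the bench: inner face at x = +85 mm (from y -100 to +105) and inner face at y = +75 mm (from x -110 to +77). Base flush in the corner: its origin at x = +35, y = +25, z = +12 mm of this frame.
- tower_base: loose signal-tower base, about 0.5 kg, on the jig board: grey square foot plate 100 x 100 x 10 mm, on its centre a dark grey round post 56 mm in diameter (skirt 72 mm at its foot, up to 18 mm). Origin: centre of the underside. Its +x and +y sides face the fences roughly (within 20 degrees), 20 to 75 mm short of them. A steel locking screw sits in the post's side.
- socket (a point): centre of the post's open rim, 52 mm above the base's origin, axes as the base: mouth of the bayonet socket, bore 36.4 mm. Two slots in the rim at the base's own +x and -x (white bars on the post), 9.4 mm wide at the bore, out to 24 mm from the axis. From each a track runs clockwise (from above) under the rim's lip, 5.5 mm thick.
- track_end (a point): red dot on the side of the post, 8 mm below the rim: where a lug meets the stop, about 80 degrees clockwise (from above) of the slot on the base's +x side; the other slot's dot is opposite. At the stop the lip is only 3 mm thick, a lock notch into which the spring lifts the lug when the push is released (module then 4 mm above fully down).
- contact_plate (a joint): spring plate in the socket; 0 = up (its top 8 mm below the rim), grows in m as it is pressed down, 0.008 with the module fully down; the spring pushes up with 5 N at 0 and 1 N more per mm, 13 N with the module fully down
- amber_module: loose amber light module standing upright on the bench, about 0.12 kg, 72 mm tall, round; origin: centre of its underside. From below: black spigot 34 mm in diameter (0 to 16 mm), black collar 54 mm (16 to 24), ribbed amber lens 50 mm (24 to 66, grip here), black top 52 mm. Fully down in the socket the collar lies on the rim and the origin is 36 mm above the base's origin.
- amber_lug (a point): middle of one of the amber module's two lugs, 19 mm from its axis on its own +x side, 6.5 mm above its underside; the other is opposite on -x. Lugs: 6 mm wide, 5 mm high, out to 22.5 mm. White bars on the collar and the top rim stand over them. Either lug fits either slot; they pass under the lip only within 1.5 mm of fully down, so it turns only when pressed down.
- red_module: red light module of the same shape and size, standing upright on the bench; to be left alone
- end_cap: black round end cap, 52 mm in diameter, 16 mm high, on the bench; origin under its centre; not needed
- screwdriver: screwdriver with a red handle, 195 mm long, 27 mm thick, lying on the bench; not needed
- label_roll: roll of white labels, 84 mm in diameter, 41 mm high, on the bench; origin under its centre; not needed
Not all that is in view belongs to the job. What is shaped like the amber_module but purple is not meant. Leave any blue look-alike of the tower_base alone.

How it is judged (in metres and radians):
On the way, in this order (a step that is already met when the one before it is completed fails the run):
1. the base stands flat, square and flush in the fence corner (x of tower_base in the frame of jig between 0.032 and 0.038 m and y of tower_base in the frame of jig between 0.022 and 0.028 m and angle between the x axis of tower_base and the x axis of jig, either way round below 0.05 rad and z of tower_base in the frame of jig below 0.0145 m and angle between tower_base's own z axis and vertical below 0.04 rad), for 0.2 s.
2. the amber module is pressed into the socket with its lugs through the slots (z of amber_module in the frame of tower_base below 0.0405 m and horizontal distance between amber_module and tower_base below 0.003 m and contact force between the fingers and amber_module above 1 N), for 0.1 s.
At the end, for the whole second after the job is handed in: Base in the fence corner (within 3 mm of flush, square within 0.05 rad); amber module on its axis within 3 mm, pressed to within 2 mm of the rim, spring plate down over 6 mm, turned at least 70 of the 80 degrees, still held by the fingers (over 2 N); red module upright, within 30 mm of its place (all of step 1 and horizontal distance between amber_module and tower_base below 0.003 m and z of amber_module in the frame of tower_base below 0.0382 m and value of joint contact_plate above 0.006 m and angle between the x axis of amber_module and the x axis of tower_base, either way round above 1.22 rad and angle between amber_module's own z axis and vertical below 0.06 rad and contact force between the fingers and amber_module above 2 N and distance of red_module from where it was at the start of the episode below 0.03 m and angle between red_module's own z axis and vertical below 0.15 rad); the arm keeps its last pose, push and grip.
It fails at once if the red module is knocked over or pushed away (distance of red_module from where it was at the start of the episode above 0.03 m or angle between red_module's own z axis and vertical above 0.3 rad).
It fails at once if the end cap, screwdriver or label roll is pushed away (distance of any of end_cap, screwdriver, label_roll from where it was at the start of the episode above 0.03 m).
It fails at once if the amber module is knocked over (angle between amber_module's own z axis and vertical above 0.7 rad).
It also fails if it takes over 72 s, if anything falls off the work surface, if the arm or the gripper's body presses on something with over 40 N, if the wrist force passes 120 N, or if a joint passes its speed limit or range.

ROBOT

A 7-joint arm with a two-finger parallel gripper is mounted at the origin on the work surface; the furniture and walls round the work are solid. World frame = base frame: x ahead of the robot, y to its left, z up, the work surface at z = 0. Lengths are in mm, angles in rad, forces in N, time in s.
With the tool pointing down it reaches from about 350 to 900 mm from the base axis. Payload 7.2 kg.
Tool frame: the origin (TCP) lies between the finger pads; the fingertips stand 11 mm ahead of it and the grasp point (between the pads) lies 8 mm behind it; z points along the fingers, y is the line along which they close (so a half turn about z gives the same grasp; the last joint's range is limited). The gripper opens to 85 mm and grips with 20 to 120 N. Pads are 22 mm wide; open, the fingers measure 114 mm over their backs; the gripper's body (76 mm by 85 mm) begins 54 mm behind the grasp point. The pads swing forward as they close: fully open they stand 13 mm farther back than shut.
Start: joints at [1.174, 0.411, -0.013, 1.596, 0.006, 1.134, -0.082], TCP at [201.805, -591.526, 242.297] pointing down, gripper open.
Joint ranges: [-2.95, 2.95], [-0.29, 1.99], [-1.47, 1.44], [0.14, 2.54], [-1.03, 4.17], [0.13, 1.85], [-2.86, 2.86]. Speed limits (rad/s): [2.39, 2.39, 3.01, 3.01, 3.14, 3.14, 3.14].

INTERFACE

Orientations are given as a rotation vector (axis times angle).
In Python, from station import env gives the robot as it stands.
- The arm moves only by the tool send_rows, never from a script. Its argument "rows" is a list of rows, each a list of 2 entries, a list of its own where there are three numbers: the shift along the tool's x, y, z in mm, then the turn about the tool's z in rad. A call has exactly 10 rows; each row shifts and turns the commanded pose from where the row before left it, along the tool's axes as they then stand; what a row does not reach is not made up. A row lasts 1/8 s, in which the tool goes at most 62.5 mm and 10.7 degrees, less where a joint would pass 70% of its speed; a pose out of reach is approached as far as the arm can. A call with a gripper value outside its range is refused whole. "gripper" is the closure, from -1 (fully open) to 1 (shut), set as the call begins (left out, the last holds). The fingers move at their own pace and stop on an object; the grip force is fixed at half the most. Time passes only in rows, so rows that do not move let the fingers close, or fill a call up. It gives the time, the measured TCP pose, the force, the opening and the grip force at its end, in the units of the state.
- env.get_obs(): the state, without advancing time (a new reading comes with each control period).
- env.get_image(name): name is "scene" or "top" or "wrist"; returns (picture, depth): 420x560x3 uint8, blue, green, red; 420x560 float32, mm along the optical axis (not along the pixel's ray), 0 where there is no reading.
- env.calibration(name): a dict with "K" (3x3 intrinsics, pixels), "rvec" (rotation vector, rad) and "tvec" (3), from world to camera coordinates, as OpenCV has them. Camera axes: x right, y down, z forward; pixel columns grow to the right and rows downward; lengths in mm; the calibration is good to about 2 mm. A picture is of the moment at which its call begins: read the wrist's pose just before it. calibration takes no time and is no camera call; for the wrist camera it gives the pose at the moment of the call.
- env.job_done(): hands the job in; it is judged then, once.
The state is a dict: "clock": time; "joint_pos": joint angles; "joint_vel": joint speeds; "effort": joint torques, N m; "tcp_pos": TCP position; "tool_rot": TCP orientation; "force": force on the tool from outside, world axes, zero at the start; "wrist_torque": the same for the moment, N m; "opening": finger opening in mm; "grip_force": force on a finger pad.
Only numpy, scipy, OpenCV 4.12 (cv2) and the standard library are available. Lean on these libraries where they do the work, as an engineer would, in place of code of your own. Each camera call takes 0.05 s, during which the arm holds its last target. There are 200 camera calls.

## Working session

There is one attempt and no reset: what is moved stays moved. The work goes in short steps, Python scripts to look and compute and a tool call to move; the robot and the scene stay as the last step left them, time stands still between calls to the robot, and variables do not carry over. Pictures are saved under pics/ and viewed, at most 10 in all, crops included, and the job is handed in when it is done.

Besides the shell and the picture viewer there is one more tool, called after "Call:" as name(argument=value, ...) on one line, values as JSON. send_rows: Moves the arm, as the interface text tells. Its arguments: {"type":"object","properties":{"rows":{"type":"array"},"gripper":{"type":"number"}},"required":["rows"]}

```bash
mkdir -p pics; ls; cat > h.py <<'E'
import numpy as np,cv2
from station import env
from scipy.spatial.transform import Rotation as R
def cam(n):
    c=env.calibration(n);im,d=env.get_image(n)
    return im,d,np.array(c["K"]),R.from_rotvec(np.ravel(c["rvec"])).as_matrix(),np.ravel(c["tvec"])
def world(d,K,Rm,t):
    v,u=np.mgrid[:d.shape[0],:d.shape[1]]
    P=np.stack([(u-K[0,2])/K[0,0]*d,(v-K[1,2])/K[1,1]*d,d],-1)
    W=(P-t)@Rm
    W[d<=0]=np.nan
    return W
E
python3 - <<'E'
from h import *
print(env.get_obs())
for n in("top","scene"):
    im,d,K,Rm,t=cam(n);cv2.imwrite(f"pics/{n}.png",im);np.savez(f"pics/{n}.npz",im=im,W=world(d,K,Rm,t));print(-Rm.T@t,K[0,0])
a=cv2.imread("pics/top.png");cv2.imwrite("pics/top_b.png",cv2.resize(a,(800,600)))
E
```

```text
pics
{'clock': 0.0, 'joint_pos': array([ 1.17376147,  0.4118918 , -0.0126975 ,  1.59705806,  0.0056306 ,
        1.13427767, -0.08225406]), 'joint_vel': array([-2.08628988e-03,  7.49141602e-04, -1.55990575e-03,  2.00620370e-04,
       -3.85005113e-04, -4.13644204e-05, -7.86506738e-04]), 'effort': array([-3.90460182e-04, -6.00604677e+01,  6.81931190e-01, -2.99409235e+01,
        1.38295631e-02,  1.05643796e-02,  1.27044248e-05]), 'tcp_pos': array([ 201.62873473, -591.07975394,  241.4524431 ]), 'tool_rot': array([-3.09770613e+00, -5.13909256e-01,  6.36730976e-04]), 'force': array([0.7368684 , 0.26839319, 0.06437248]), 'wrist_torque': array([ 0.03089253,  0.01029583, -0.01237541]), 'grip_force': 0.0, 'opening': 85.70647777406883}
[ 471.62597803  -23.39167523 1389.06762603] 530.4758566698092
[ 82.41153852 875.55032189 727.010319  ] 397.2126100844667
```

View pics/top_b.png

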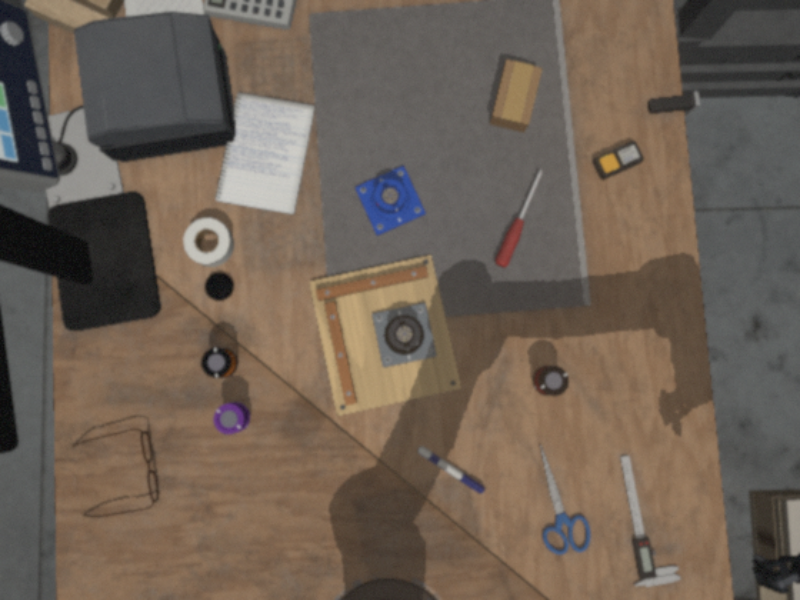

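View pics/scene.png

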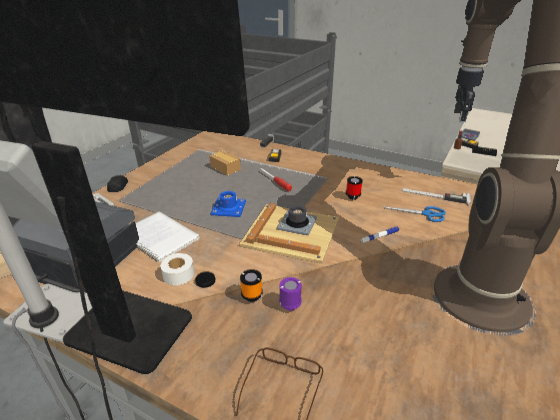

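```bash
python3 - <<'E'
from h import *
z=np.load("pics/top.npz");W=z["W"];im=z["im"]
for n,(u,v) in dict(amber=(217,361),purple=(231,418),red=(552,380),post=(404,334),foot=(383,355),cap=(219,286),roll=(190,240),fx=(373,279),fy=(341,350),corner=(320,293)).items():
    print(n,np.round(np.nanmedian(W[int(v*.7)-1:int(v*.7)+2,int(u*.7)-1:int(u*.7)+2],axis=(0,1))))
# amber top centre
for n,c in dict(amber=(152,253),red=(386,266),purple=(162,293)).items():
    s=W[c[1]-25:c[1]+25,c[0]-25:c[0]+25].reshape(-1,3);s=s[(s[:,2]>64)&(s[:,2]<80)]
    print(n,len(s),(s.min(0)+s.max(0))/2,s.max(0)-s.min(0))
s=W[180:290,215:325];m=(s[...,2]>25)&(s[...,2]<36)
for c in cv2.findContours(m.astype('u1'),0,1)[0]:
    if cv2.contourArea(c)>30: r=cv2.minAreaRect(s[m][:, :2].astype('f4')); print(cv2.contourArea(c),cv2.boundingRect(c))
s2=s[(s[...,2]>50)&(s[...,2]<75)];print("post",len(s2),(s2.min(0)+s2.max(0))/2,s2.max(0)-s2.min(0))
c=env.calibration("wrist");Rm=R.from_rotvec(np.ravel(c["rvec"])).as_matrix();print("wrist cam pos",-Rm.T@np.ravel(c["tvec"]),Rm,c["K"][0][0])
print(R.from_rotvec(env.get_obs()["tool_rot"]).as_matrix())
E
```

```text
amber [505. 288.  70.]
purple [407. 263.  70.]
red [ 457. -294.   68.]
post [545. -39.  58.]
foot [510.  -2.  22.]
cap [642. 295.  15.]
roll [723. 342.  38.]
fx [647.  13.  29.]
fy [522.  74.  30.]
corner [623. 109.  29.]
amber 349 [500.65832098 288.59394094  71.18593546] [49.72811632 52.09036138 13.82526111]
red 344 [ 455.90503131 -295.40262978   70.4006153 ] [51.51664653 51.21253432 12.75911513]
purple 352 [404.55644497 265.88643737  70.50416582] [49.15540576 52.6380168  12.92997837]
66.0 (53, 48, 28, 21)
482.0 (12, 32, 22, 72)
501.5 (6, 7, 79, 23)
post 319 [544.06301903 -39.69320727  60.32221008] [53.3391755  53.1539482  20.10287703]
wrist cam pos [ 266.36907443 -568.80198596  372.04551329] [[ 0.32216456 -0.94668198 -0.00179656]
 [-0.91194826 -0.31085259  0.26780785]
 [-0.25408733 -0.08463983 -0.96347067]] 290.3791213576357
[[ 9.46429831e-01  3.22909033e-01 -5.75639069e-04]
 [ 3.22909531e-01 -9.46428823e-01  1.38448451e-03]
 [-9.77388518e-05 -1.49619678e-03 -9.99998876e-01]]
```

Call:
send_rows(rows=[[[45, -42, -2], 0], [[45, -42, -2], 0], [[45, -42, -2], 0], [[45, -42, -2], 0], [[45, -42, -2], 0], [[45, -42, -2], 0], [[45, -42, -2], 0], [[45, -42, -2], 0], [[45, -42, -2], 0], [[45, -42, -2], 0]])

```text
clock: 1.35
tcp_pos: [492.6, -47.1, 262.3]
tool_rot: [3.099, 0.513, 0.0]
force: [1.1, -1.4, 0.4]
opening: 85.7
grip_force: 0.0
```

```bash
python3 - <<'E'
from h import *
o=env.get_obs();print(o["clock"],o["tcp_pos"],o["tool_rot"])
im,d,K,Rm,t=cam("wrist");np.savez("pics/w1.npz",im=im,W=world(d,K,Rm,t));cv2.imwrite("pics/w1.png",cv2.resize(im,(800,600)))
print(-Rm.T@t)
E
```

```text
1.35 [492.58079041 -47.05234252 262.34133907] [3.09906299e+00 5.13421317e-01 7.80769014e-05]
[557.21473634 -24.53101995 392.84462548]
```

View pics/w1.png

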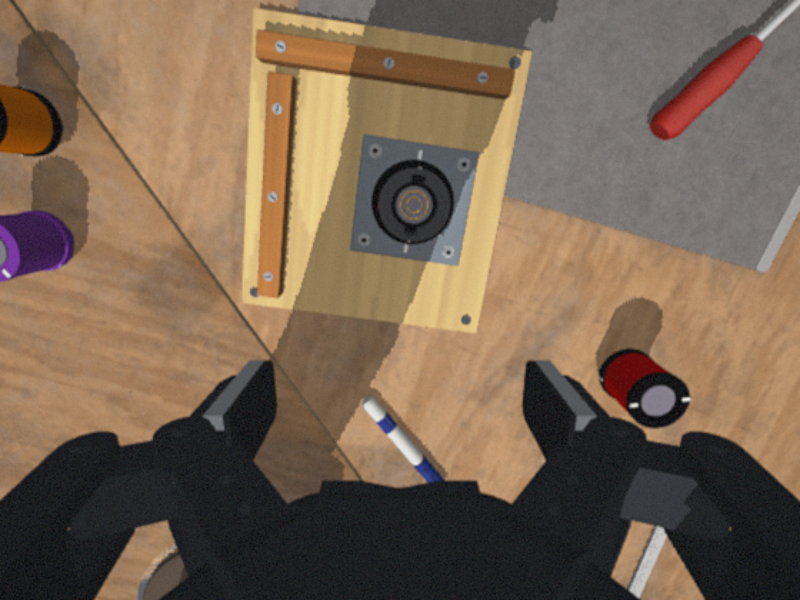

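The wrist view shows the grey base at (415,200), its white slot bars at (420,155)/(406,248), the fences along the top and left, and the fingers at the bottom. Candidates: amber (scene 251,285; this view (20,120)), purple look-alike (20,245; not meant) and red (645,385; leave). The blue base look-alike is outside this view (top 390,200). I'll measure the poses now.

```bash
python3 - <<'E'
from h import *
z=np.load("pics/w1.npz");W=z["W"];im=z["im"].astype(int);hsv=cv2.cvtColor(z["im"],cv2.COLOR_BGR2HSV)
s=.7
def box(u0,v0,u1,v1):
    m=np.zeros(im.shape[:2],bool);m[int(v0*s):int(v1*s),int(u0*s):int(u1*s)]=1;return m
Z=W[...,2]
def rect(m,n):
    c=max(cv2.findContours(m.astype('u1'),0,1)[0],key=cv2.contourArea);k=np.zeros(m.shape,'u1');cv2.drawContours(k,[c],-1,1,-1)
    p=W[(k>0)&m&np.isfinite(Z)];r=cv2.minAreaRect(p[:,:2].astype('f4'));print(n,len(p),np.round(r[0],1),np.round(r[1],1),round(r[2],2),"z",np.median(p[:,2]));return np.float32(cv2.boxPoints(r))
print(np.round(rect((Z>24)&(Z<36)&box(240,20,540,110)&(hsv[...,1]>90),"fenceX"),1))
print(np.round(rect((Z>24)&(Z<36)&box(240,70,300,310)&(hsv[...,1]>90),"fenceY"),1))
b=rect((Z>17)&(Z<70)&box(330,115,500,280)&(hsv[...,1]<90),"foot");print(np.round(b,1))
b=rect((Z>58)&(Z<70)&box(330,115,500,280),"rim")
m=(Z>58)&(Z<70)&box(330,115,500,280);p=W[m];c=cv2.minEnclosingCircle(p[:,:2].astype('f4'));print("rim",c,np.median(p[:,2]))
# white bars
m=box(360,140,470,260)&(im.min(2)>120)
print([ (np.round(np.nanmean(W[l==i],0),1),(l==i).sum()) for _,l in [cv2.connectedComponents(m.astype('u1'))] for i in range(1,l.max()+1)])
# board
rect((Z>8)&(Z<40)&box(235,0,540,340),"board")
E
python3 - <<'E'
import cv2
a=cv2.imread("pics/w1.png")[120:280,340:500];b=cv2.imread("pics/w1.png")[70:300,0:90]
c=cv2.resize(a,(560,560),interpolation=3);cv2.imwrite("pics/crop1.png",cv2.hconcat([c,cv2.resize(b,(219,560))]))
E
```

```text
fenceX 3518 [638.9  14.4] [ 20.5 204.7] 10.87 z 28.607421505999174
[[609.5 112.9]
 [648.1 -88.1]
 [668.3 -84.2]
 [629.7 116.8]]
fenceY 2582 [514.   74.1] [186.7  20.6] 10.98 z 28.71691779637196
[[420.4  66.5]
 [424.4  46.2]
 [607.6  81.8]
 [603.7 102. ]]
foot 6109 [544.  -41.5] [100.  100.1] 10.4 z 21.57554503115045
[[485.8  -1.3]
 [503.9 -99.8]
 [602.2 -81.7]
 [584.1  16.8]]
rim 1119 [544.1 -41.4] [55.3 55.2] 32.56 z 62.755177171512365
rim ((544.3184814453125, -40.89276885986328), 28.64494514465332) 62.755177171512365
[(array([575.3,   6.1,  23.1]), np.int64(1)), (array([577.1,   2.8,  24.4]), np.int64(3)), (array([583.2, -34.1,  21.1]), np.int64(20)), (array([570.6,   6. ,  21.3]), np.int64(1)), (array([590.7, -69.6,  23.6]), np.int64(2)), (array([591. , -74.1,  23.6]), np.int64(2)), (array([531.7, -87. ,  19.4]), np.int64(766)), (array([498.1,  -6.5,  21.7]), np.int64(1)), (array([498.3, -14.5,  22.8]), np.int64(1)), (array([503.6, -48.7,  21.1]), np.int64(15))]
board 35245 [546.3  -5.9] [250.2 230.5] 10.96 z 11.318522568911604
```

View pics/crop1.png

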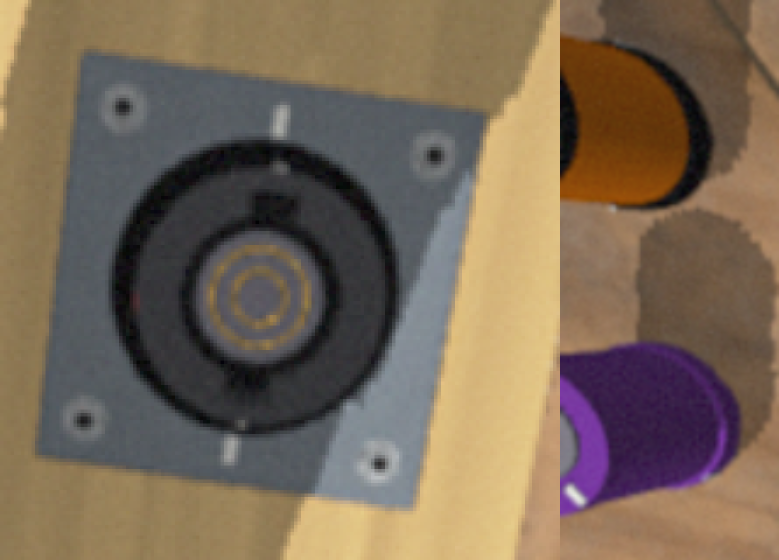

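The crop confirms the grey base, with bars along its ±x and a red dot on its left, and amber next to the purple look-alike. The base is already about square (10.4° vs. jig 10.96°). Plan: grip the post, drag it to the corner, and press it there.

Call:
send_rows(rows=[[[0, 0, 0], 0.138], [[25, 2, 20], 0], [[26.5, 2, 40], 0], [[0, 0, 45], 0], [[0, 0, 40], 0], [[0, 0, 35], 0], [[0, 0, 20], 0], [[0, 0, 14], 0], [[0, 0, 0], 0], [[0, 0, 0], 0]])

```text
clock: 2.65
tcp_pos: [543.9, -42.9, 49.0]
tool_rot: [3.127, 0.299, 0.002]
force: [0.6, -0.2, 0.8]
opening: 85.6
grip_force: 0.0
```

Call:
send_rows(rows=[[[0, 0, 0], 0], [[0, 0, 0], 0], [[0, 0, 0], 0], [[0, 0, 0], 0], [[0, 0, 0], 0], [[0, 0, 0], 0], [[0, 0, 0], 0], [[0, 0, 0], 0], [[0, 0, 0], 0], [[0, 0, 0], 0]], gripper=1)

```text
clock: 3.9
tcp_pos: [543.9, -42.8, 49.4]
tool_rot: [3.127, 0.299, 0.002]
force: [-1.8, 0.4, 7.5]
opening: 54.3
grip_force: 62.9
```

Call:
send_rows(rows=[[[8, -10, 0], 0], [[10, -14, 0], 0], [[10, -14, 0], 0], [[8, -11, 0], 0], [[5, -6, 0], 0], [[2, -2, 0], 0], [[1, -1, 0], 0], [[1, -1, 0], 0], [[1, -1, 0], 0], [[0, 0, 0], 0]])

```text
clock: 5.15
tcp_pos: [575.9, 20.6, 49.5]
tool_rot: [3.123, 0.295, -0.005]
force: [-7.9, -10.4, 16.4]
opening: 54.3
grip_force: 63.8
```

Call:
send_rows(rows=[[[0.5, -1, 0], 0], [[0.5, -1, 0], 0], [[0.5, -1, 0], 0], [[0.5, -1, 0], 0], [[0, -1, 0], 0], [[0, 0, 0], 0], [[0, 0, 0], 0], [[0, 0, 0], 0], [[0, 0, 0], 0], [[0, 0, 0], 0]])

```text
clock: 6.4
tcp_pos: [575.8, 21.3, 49.7]
tool_rot: [3.118, 0.289, -0.01]
force: [-12.0, -21.3, 23.5]
opening: 54.7
grip_force: 64.7
```

```bash
cat > meas.py <<'E'
from h import *
def rectpts(W,m):
    c=max(cv2.findContours(m.astype('u1'),0,1)[0],key=cv2.contourArea);k=np.zeros(m.shape,'u1');cv2.drawContours(k,[c],-1,1,-1)
    return W[(k>0)&m]
def jig(p): 
    d=np.asarray(p)[...,:2]-[546.3,-5.9];a=np.radians(10.96);return np.stack([d@[np.cos(a),np.sin(a)],d@[-np.sin(a),np.cos(a)]],-1)
E
python3 - <<'E'
from meas import *
o=env.get_obs();print(o["tcp_pos"],jig(o["tcp_pos"]),o["wrist_torque"])
im,d,K,Rm,t=cam("wrist");W=world(d,K,Rm,t);np.savez("pics/w2.npz",im=im,W=W);cv2.imwrite("pics/w2.png",im)
E
```

```text
[575.75274553  21.25465194  49.6516856 ] [34.07827336 21.05969197] [-3.99976755  2.80605445  0.28782316]
```

View pics/w2.png

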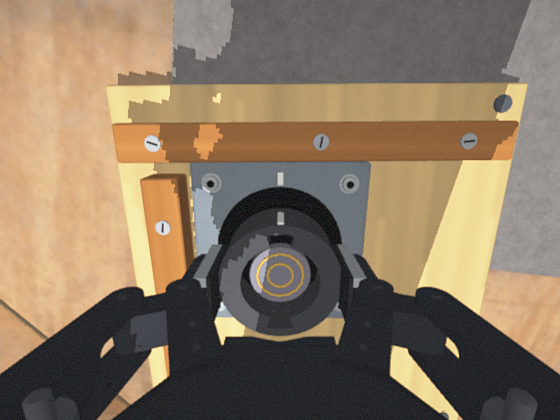

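The base touches the far fence. The left gap at (190,200) looks like the fence's inner face, so I'll check with depth.

```bash
python3 - <<'E'
from meas import *
z=np.load("pics/w2.npz");W=z["W"];J=jig(W);Z=W[...,2];hsv=cv2.cvtColor(z["im"],cv2.COLOR_BGR2HSV)
g=np.isfinite(Z)
for v in (180,200,220,240):
    print(v,[(u,*np.round(J[v,u],1),round(float(Z[v,u]),1),int(hsv[v,u,1])) for u in range(182,202,2)])
for u in (230,320,360):
    print(u,[(v,*np.round(J[v,u],1),round(float(Z[v,u]),1),int(hsv[v,u,1])) for v in range(154,172,2)])
m=(hsv[...,1]<80)&(Z>17)&(Z<27)
e=np.array([J[160:190,191:368][m[160:190,191:368]]])[0];print(e.min(0),e.max(0))
# bars
print([np.round(J[v,280],1) for v in (179,217)])
# foot plane
p=W[165:190,195:365][m[165:190,195:365]];A=np.c_[p[:,:2]-p[:,:2].mean(0),np.ones(len(p))];print(np.linalg.lstsq(A,p[:,2],rcond=None)[0])
E
```

```text
180 [(182, np.float64(74.0), np.float64(74.9), 20.9, 144), (184, np.float64(73.2), np.float64(75.1), 16.6, 150), (186, np.float64(72.6), np.float64(75.2), 13.0, 122), (188, np.float64(72.0), np.float64(74.9), 9.9, 105), (190, np.float64(72.1), np.float64(73.6), 10.4, 102), (192, np.float64(74.0), np.float64(69.3), 21.0, 33), (194, np.float64(73.9), np.float64(68.4), 20.4, 28), (196, np.float64(74.0), np.float64(67.1), 21.0, 27), (198, np.float64(73.8), np.float64(66.3), 19.7, 29), (200, np.float64(73.8), np.float64(65.2), 20.0, 28)]
200 [(182, np.float64(63.3), np.float64(75.1), 23.4, 144), (184, np.float64(62.6), np.float64(74.9), 20.8, 145), (186, np.float64(61.6), np.float64(75.0), 16.8, 139), (188, np.float64(61.0), np.float64(74.6), 14.5, 119), (190, np.float64(59.9), np.float64(74.8), 10.2, 110), (192, np.float64(60.1), np.float64(73.3), 11.3, 88), (194, np.float64(62.4), np.float64(69.4), 20.3, 35), (196, np.float64(62.7), np.float64(67.9), 21.5, 29), (198, np.float64(62.4), np.float64(67.1), 20.4, 30), (200, np.float64(62.6), np.float64(65.8), 21.1, 32)]
220 [(182, np.float64
[... 1972 characters left out ...]
 26), (170, np.float64(79.0), np.float64(-1.3), 21.1, 24)]
360 [(154, np.float64(88.3), np.float64(-20.4), 29.2, 152), (156, np.float64(87.3), np.float64(-20.4), 29.2, 154), (158, np.float64(86.2), np.float64(-20.6), 28.9, 151), (160, np.float64(85.1), np.float64(-20.9), 28.2, 166), (162, np.float64(83.1), np.float64(-23.1), 20.7, 38), (164, np.float64(82.1), np.float64(-23.0), 21.2, 31), (166, np.float64(81.1), np.float64(-22.8), 22.1, 26), (168, np.float64(79.8), np.float64(-23.3), 20.8, 23), (170, np.float64(78.7), np.float64(-23.4), 20.7, 27)]
[ 67.96494831 -28.14754026] [83.92251595 70.94701474]
[array([74.3, 20.7]), array([63.9, 21.2])]
[-6.00741993e-02 -1.73465318e-02  2.14667913e+01]
```

The base is flush in x but about 4 mm short in y, because the tool is pressing down. I'll take off the vertical load and some of the x push, then press in y.

Call:
send_rows(rows=[[[-1, 0, -1], 0], [[-1, 0, -1], 0], [[-0.5, 0, -1], 0], [[0, 0, 0], 0], [[0, -1, 0], 0], [[0, -1, 0], 0], [[0, -1, 0], 0], [[0, 0, 0], 0], [[0, 0, 0], 0], [[0, 0, 0], 0]])

```text
clock: 7.7
tcp_pos: [575.1, 24.9, 50.6]
tool_rot: [3.119, 0.294, -0.003]
force: [2.3, -16.5, -5.8]
opening: 54.4
grip_force: 65.3
```

Call:
send_rows(rows=[[[0, -1, 0], 0], [[0.5, -1, 0], 0], [[1, 0, 0], 0], [[1, 0, 0], 0], [[1, 0, 0], 0], [[0, 0, 0], 0], [[0, 0, 0], 0], [[0, 0, 0], 0], [[0, 0, 0], 0], [[0, 0, 0], 0]])

```text
clock: 8.95
tcp_pos: [575.5, 25.2, 50.4]
tool_rot: [3.116, 0.293, -0.012]
force: [-6.0, -23.4, 3.2]
opening: 54.4
grip_force: 66.2
```

```bash
python3 - <<'E'
from meas import *
o=env.get_obs();print(o["tcp_pos"],jig(o["tcp_pos"]),o["wrist_torque"])
im,d,K,Rm,t=cam("wrist");W=world(d,K,Rm,t);J=jig(W);Z=W[...,2];hsv=cv2.cvtColor(im,cv2.COLOR_BGR2HSV)
m=(hsv[...,1]<60)&(Z>15)&(Z<27)
for v in (185,200,220,240):
    u=np.where(m[v,150:260])[0][:3]+150;print(v,u,np.round(J[v,u],1).tolist())
for u in (230,280,320,350):
    v=np.where(m[140:200,u])[0][:3]+140;print(u,v,np.round(J[v,u],1).tolist())
p=W[165:190,205:355][m[165:190,205:355]];A=np.c_[p[:,:2]-p[:,:2].mean(0),np.ones(len(p))];print(np.linalg.lstsq(A,p[:,2],rcond=None)[0])
E
```

```text
[575.45114821  25.16066424  50.36440208] [34.52480243 24.95179999] [-5.2330002   1.11128462  1.18564933]
185 [192 193 194] [[71.3, 73.8], [71.2, 73.4], [71.5, 72.4]]
200 [192 193 194] [[62.1, 75.2], [62.6, 74.1], [62.6, 73.5]]
220 [194 195 196] [[50.3, 74.8], [50.5, 74.1], [51.2, 72.9]]
240 [196 197 198] [[37.2, 75.1], [38.4, 73.7], [38.6, 72.9]]
230 [163 164 165] [[83.4, 52.0], [82.9, 52.0], [82.3, 52.1]]
280 [163 165 166] [[83.3, 24.6], [82.2, 24.6], [81.6, 24.6]]
320 [162 163 164] [[83.8, 2.8], [83.3, 2.8], [82.8, 2.8]]
350 [162 163 164] [[83.7, -13.7], [83.3, -13.4], [82.6, -13.8]]
[-0.07072524 -0.02522713 21.83086905]
```

Call:
send_rows(rows=[[[-0.5, 1, 0], 0], [[-0.5, 1, 0], 0], [[0, 0.5, 0], 0], [[0, 0, 0], 0], [[0, 0, 0], 0], [[0, 0, 0], 0], [[0, 0, 0], 0], [[0, 0, 0], 0], [[0, 0, 0], 0], [[0, 0, 0], 0]])

```text
clock: 10.25
tcp_pos: [575.5, 25.0, 50.3]
tool_rot: [3.119, 0.295, -0.01]
force: [-2.7, -16.7, -1.3]
opening: 54.0
grip_force: 65.8
```

Call:
send_rows(rows=[[[0, 0, 0], 0], [[0, 0, 0], 0], [[0, 0, 0], 0], [[0, 0, 0], 0], [[0, 0, 0], 0], [[0, 0, 0], 0], [[0, 0, -5], 0], [[0, 0, -25], 0], [[0, 0, -30], 0], [[0, 0, -10], 0]], gripper=-1)

```text
clock: 11.5
tcp_pos: [578.8, 32.7, 123.3]
tool_rot: [3.127, 0.299, 0.005]
force: [-0.1, -1.4, -1.1]
opening: 85.6
grip_force: 0.0
```

```bash
python3 - <<'E'
from meas import *
o=env.get_obs();print(o["tcp_pos"],jig(o["tcp_pos"]),o["tool_rot"])
im,d,K,Rm,t=cam("wrist");W=world(d,K,Rm,t);J=jig(W);Z=W[...,2];hsv=cv2.cvtColor(im,cv2.COLOR_BGR2HSV);np.savez("pics/w3.npz",im=im,W=W)
m=(hsv[...,1]<60)&(Z>15)&(Z<70)&(J[...,0]>-30)&(J[...,0]<90)&(J[...,1]>-40)&(J[...,1]<85)
def fit(sel,ax,n):
    p=J[sel];print(n,len(p))
for x in range(0,80,16):
    p=J[m&(abs(J[...,0]-x)<2)];print("x",x,p[:,1].min(),p[:,1].max())
for y in range(-15,70,16):
    p=J[m&(abs(J[...,1]-y)<2)];print("y",y,p[:,0].max())
r=(Z>58)&(Z<70)&(abs(J-[35,25]).max(-1)<35);p=W[r];c=cv2.minEnclosingCircle(p[:,:2].astype('f4'));print("rim",c,jig(c[0]),np.median(p[:,2]))
w=(im.min(2)>110)&(hsv[...,1]<40)&m
for x in (75,-5):
    q=J[w&(abs(J[...,0]-x)<8)&(abs(J[...,1]-25)<8)];print("bar",len(q),q.mean(0))
E
```

```text
[578.77233517  32.66627733 123.27518673] [39.21240595 31.68907568] [3.12723256 0.29910951 0.00487824]
x 0 -24.360613355597934 74.7939113616918
x 16 -24.204645587494557 74.88824478657617
x 32 -24.067853549636386 75.02341472299032
x 48 -24.203401706192015 84.98854011324555
x 64 -24.513211453004274 75.00294531436069
y -15 83.51489732214132
y 1 83.53944705776034
y 17 83.57884777516777
y 33 83.59446681778041
y 49 83.70302370266974
y 65 83.72677472628698
rim ((576.34326171875, 25.032211303710938), 28.832700729370117) [35.37622198 24.65607814] 62.83356184299508
bar 48 [75.11874665 25.15745664]
bar 0 [nan nan]<stdin>:14: RuntimeWarning: Mean of empty slice.
  ret = um.true_divide(
```

The base is flush and square in the corner. Next is a near look at the amber module.

Call:
send_rows(rows=[[[0, 0, -40], 0], [[-12, -32, -37], 0], [[-12, -32, -30], 0], [[-12, -32, 0], 0], [[-12, -32, 0], 0], [[-12, -32, 0], 0], [[-12, -32, 0], 0], [[-12, -32, 0], 0], [[-9, -27, 0], 0], [[0, 0, 0], 0]])

```text
clock: 12.8
tcp_pos: [437.2, 263.2, 227.6]
tool_rot: [-3.126, -0.306, 0.002]
force: [0.1, -0.7, 0.3]
opening: 85.3
grip_force: 0.0
```

```bash
python3 - <<'E'
from meas import *
o=env.get_obs();print(o["tcp_pos"],o["joint_pos"])
im,d,K,Rm,t=cam("wrist");W=world(d,K,Rm,t);Z=W[...,2];np.savez("pics/w4.npz",im=im,W=W);cv2.imwrite("pics/w4.png",cv2.resize(im,(800,600)))
r=(Z>64)&(Z<80)&(np.hypot(W[...,0]-500.7,W[...,1]-288.6)<38);p=W[r];c=cv2.minEnclosingCircle(p[:,:2].astype('f4'));print(c,np.median(p[:,2]),len(p))
w=r&(im.min(2)>150)
n,l,st,ce=cv2.connectedComponentsWithStats(w.astype('u1'))
for i in range(1,n):
    if st[i,4]>3: print(st[i,4],ce[i],np.nanmean(W[l==i],0))
E
```

```text
[437.17020968 263.19152498 227.58267225] [-0.19623902  0.27837906 -0.52797991  1.86098805  0.159528    1.04491558
 -2.16392473]
((501.4893798828125, 286.83709716796875), 26.14767837524414) 69.68629206078138 2437
27 [272.03703704 102.62962963] [523.52903304 287.78108078  70.96321982]
26 [265.15384615 150.69230769] [478.84801034 286.12819596  71.005769  ]
```

View pics/w4.png

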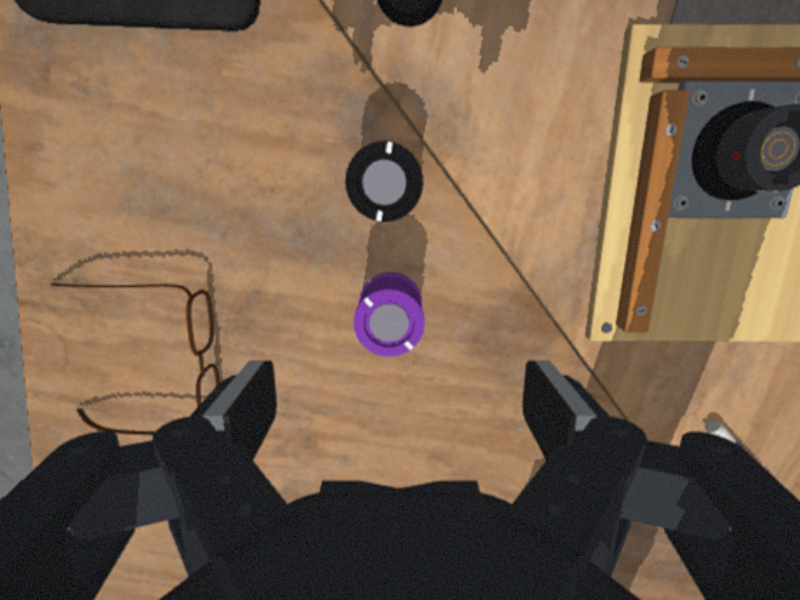

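Amber is at (385,180), black top with white bars at (388,147) and (379,215); purple is at (388,322). Lug yaw is about 2°. I'll turn the wrist about 120° counter-clockwise to leave room for the later clockwise turn and to keep the fingers clear of purple.

Call:
send_rows(rows=[[[34, -5.4, 0], 0], [[33.6, -5.4, 0], 0], [[0, 0, 0], -0.185], [[0, 0, 0], -0.185], [[0, 0, 0], -0.185], [[0, 0, 0], -0.185], [[0, 0, 0], -0.185], [[0, 0, 0], -0.185], [[0, 0, 0], -0.185], [[0, 0, 0], -0.185]])

```text
clock: 14.1
tcp_pos: [503.9, 282.9, 227.4]
tool_rot: [2.103, 2.334, -0.002]
force: [-0.4, -0.1, -0.1]
opening: 85.2
grip_force: 0.0
```

```bash
python3 - <<'E'
from meas import *
o=env.get_obs();M=R.from_rotvec(o["tool_rot"]).as_matrix();print(o["tcp_pos"],o["joint_pos"][6],np.degrees(np.arctan2(M[1,0],M[0,0])),M.T@(np.array([501.4,286.9,40])-o["tcp_pos"]))
E
```

```text
[503.91156979 282.94600385 227.4252158 ] -0.8088467992327956 95.96060988902386 [  4.40009212  -1.9424905  187.42203581]
```

Call:
send_rows(rows=[[[0, 0, 0], -0.153], [[0, 0, 0], -0.153], [[0, 0, 0], -0.153], [[0, 0, 0], -0.151], [[4.6, 0.7, 40], 0], [[0, 0, 45], 0], [[0, 0, 45], 0], [[0, 0, 35], 0], [[0, 0, 15], 0], [[0, 0, 7], 0]])

```text
clock: 15.35
tcp_pos: [501.0, 288.1, 40.7]
tool_rot: [-1.312, -2.854, 0.001]
force: [-0.4, -0.1, 0.8]
opening: 85.4
grip_force: 0.0
```

```bash
python3 - <<'E'
from meas import *
o=env.get_obs();M=R.from_rotvec(o["tool_rot"]).as_matrix();print(o["tcp_pos"],o["force"],np.degrees(np.arctan2(M[1,0],M[0,0])),M.T@(np.array([501.4,286.9,40])-o["tcp_pos"]))
E
```

```text
[500.97166977 288.06188286  40.7131894 ] [-0.40968465 -0.11668426  0.79298848] 130.63513917994715 [-1.16066117 -0.4310918   0.71351469]
```

Call:
send_rows(rows=[[[-1, 0, 0], 0], [[0, 0, 0], 0], [[0, 0, 0], 0], [[0, 0, 0], 0], [[0, 0, 0], 0], [[0, 0, 0], 0], [[0, 0, 0], 0], [[0, 0, 0], 0], [[0, 0, 0], 0], [[0, 0, 0], 0]], gripper=1)

```text
clock: 16.6
tcp_pos: [501.9, 288.0, 42.7]
tool_rot: [1.311, 2.854, 0.001]
force: [-1.4, -1.2, 6.5]
opening: 50.6
grip_force: 61.2
```

Call:
send_rows(rows=[[[0, 0, -10], 0], [[0, 0, -30], 0], [[0, 0, -40], 0], [[0, 0, -40], 0], [[0, 0, -20], 0], [[0, 0, 0], -0.156], [[0, 0, 0], 0], [[0, 0, 0], 0], [[0, 0, 0], 0], [[0, 0, 0], 0]])

```text
clock: 17.85
tcp_pos: [501.2, 287.9, 181.1]
tool_rot: [-1.085, -2.948, 0.0]
force: [0.7, 0.5, -1.0]
opening: 50.1
grip_force: 62.3
```

```bash
cat > am.py <<'E'
from meas import *
def run(fn,cx=0,cy=0):
    o=env.get_obs();M=R.from_rotvec(o["tool_rot"]).as_matrix();T=o["tcp_pos"]
    print("tcp",T,"yaw",np.degrees(np.arctan2(M[1,0],M[0,0])),"tilt",M[:,2],o["force"],"j7",o["joint_pos"][6])
    im,d,K,Rm,t=cam("wrist");W=world(d,K,Rm,t);Z=W[...,2];cv2.imwrite(fn,cv2.resize(im,(800,600)));np.savez(fn[:-3]+"npz",im=im,W=W)
    P=(W-T)@M   # tool coords
    r=(P[...,2]<-8)&(P[...,2]>-50)&(np.hypot(P[...,0],P[...,1])<33)
    w=r&(im.min(2)>140)
    n,l,st,ce=cv2.connectedComponentsWithStats(w.astype('u1'))
    for i in range(1,n):
        if st[i,4]>3: print(st[i,4],ce[i],np.nanmean(W[l==i],0),np.nanmean(P[l==i],0))
E
python3 -c "
from am import *
run('pics/w5.png')"
```

```text
tcp [501.20270667 287.9486968  181.06008964] yaw 139.5750126251068 tilt [-3.32290267e-04 -1.46365147e-04 -9.99999934e-01] [ 0.72366243  0.52813564 -0.95999707] j7 -0.1834018549951906
6 [340.16666667 256.        ] [511.22249527 316.78623012 190.86582882] [11.07368449 28.44687832 -9.81328883]
4 [215.75 261.25] [475.4356372  274.86743433 196.28861583] [ 11.13516193 -26.6718668  -15.21804841]
143 [234.15384615 271.90909091] [480.27109134 284.16925586 210.34541961] [ 13.48815144 -16.45983907 -29.27781949]
4 [203.   270.25] [473.12769135 272.43091248 204.8428158 ] [ 11.31348319 -30.02607081 -23.77112428]
1810 [284.70607735 287.2281768 ] [499.44793858 293.60129201 207.32879837] [  5.00541505   3.15659982 -26.26895126]
4 [348.   273.25] [511.10192533 316.72108307 207.01866253] [ 11.12577721  28.31382068 -25.96607187]
36 [206.11111111 277.38888889] [475.1676136  273.73836665 209.37469528] [ 10.60911847 -27.70945405 -28.30387267]
70 [351.01428571 280.28571429] [512.94133597 316.13779207 209.39988915] [  9.34765577  29.06177803 -28.34782418]
10 [208.8 284. ] [477.87852027 272.6392114  209.5814412 ] [  7.83270897 -26.78836717 -28.51135851]
92 [321.06521739 330.93478261] [523.76909139 292.67305646 209.2718772 ] [-14.11080712  18.22043745 -28.21997578]
```

View pics/w5.png

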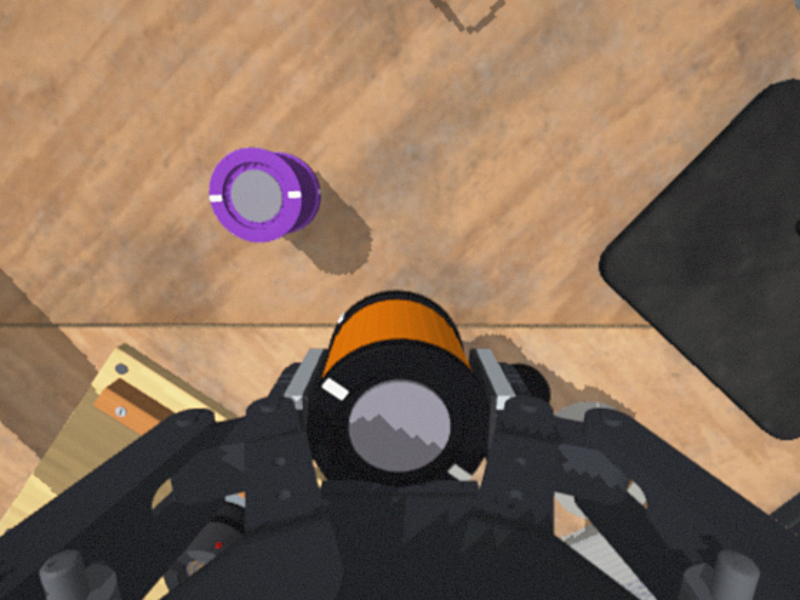

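Amber is gripped upright, with bars at (335,388) and (462,475), yaw 11.06° to match the slots at about 10.96°. Carrying it to above the socket.

Call:
send_rows(rows=[[[-18, -12, 0], 0], [[-34, -23, 0], 0], [[-40, -27, 0], 0], [[-40, -27, 0], 0], [[-40, -27, 0], 0], [[-34, -23, 0], 0], [[-21, -13.2, 10], 0], [[0, 0, 20], 0], [[0, 0, 0], 0], [[0, 0, 0], 0]])

```text
clock: 19.15
tcp_pos: [575.2, 27.1, 151.3]
tool_rot: [-1.08, -2.95, -0.001]
force: [0.0, 0.8, -0.2]
opening: 50.4
grip_force: 62.3
```

```bash
python3 -c "
from am import *
run('pics/w6.png')
z=np.load('pics/w6.npz');W=z['W'];J=jig(W);Z=W[...,2]
f=(abs(Z-29)<6)&(J[...,0]>-110)&(J[...,0]<110)&(J[...,1]>60)&(J[...,1]<110)
print(f.sum())
hsv=cv2.cvtColor(z['im'],cv2.COLOR_BGR2HSV);m=(hsv[...,1]<70)&(abs(Z-22)<4)&(abs(J-[35,25]).max(-1)<58)
for x in range(-10,84,10):
    p=J[m&(abs(J[...,0]-x)<2)]
    if len(p)>5: print('x',x,p[:,1].min().round(1),p[:,1].max().round(1))
for y in range(-20,75,10):
    p=J[m&(abs(J[...,1]-y)<2)]
    if len(p)>5: print('y',y,p[:,0].min().round(1),p[:,0].max().round(1))
"
```

```text
tcp [575.23476487  27.12304854 151.33625517] yaw 139.78946172867927 tilt [-3.20756299e-04  1.00939838e-03 -9.99999439e-01] [ 0.02560094  0.78220063 -0.19806418] j7 0.27011076860796246
143 [234.27272727 271.97202797] [554.36320667  23.25168016 180.67559648] [ 13.46608772 -16.41457911 -29.33653792]
707 [284.7029703  284.99717115] [572.7124083   33.35563296 177.59285043] [  5.97355128   3.14605378 -26.24948031]
4 [205.5 277.5] [549.14526009  12.54509877 179.63895796] [ 10.53783752 -27.96023009 -28.3090335 ]
63 [350.9047619  280.68253968] [586.86701474  55.19309207 179.91719738] [  9.26430584  28.96231806 -28.55632343]
7 [257.57142857 286.85714286] [566.04039186  24.66248509 178.03244509] [  5.45693287  -7.79989761 -26.69570948]
4 [296.5 285.5] [576.00137609  36.7493078  177.34592493] [  5.65257021   7.86093797 -26.00018434]
87 [283.2183908  298.20689655] [576.87680127  29.02766758 177.60793348] [-8.11648246e-04  2.52942093e+00 -2.62702677e+01]
20 [286.3 294.1] [576.14674975  31.25724391 177.76848297] [  1.99626565   3.76086714 -26.42833245]
81 [321.40740741 331.03703704] [597.93767765  31.94452714 179.53856459] [-14.19966891  18.3549165  -28.20470891]
6969
x -10 -24.6 74.8
x 0 -23.9 75.0
x 10 -23.6 74.7
x 20 -24.2 74.9
x 30 58.6 74.7
x 40 57.9 75.0
x 50 54.4 74.7
x 60 47.4 74.9
x 70 35.2 74.8
x 80 31.9 75.2
y -20 -15.2 18.1
y -10 -15.3 15.6
y 0 -15.4 13.5
y 10 -15.5 5.6
y 20 -15.4 1.6
y 30 -15.4 83.8
y 40 -15.4 83.8
y 50 -15.3 84.5
y 60 -15.2 84.4
y 70 -15.5 84.6
```

View pics/w6.png

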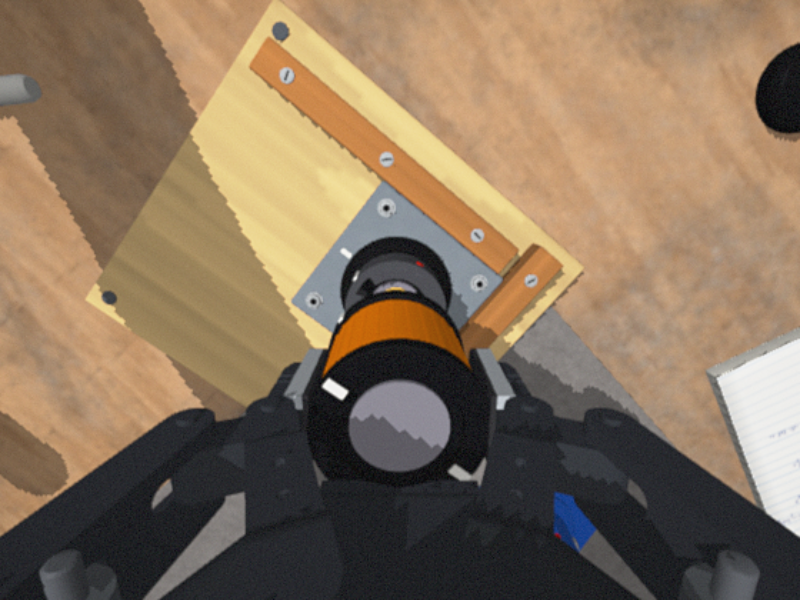

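The view is consistent: foot flush, slot bar at (347,253) and module bar at (335,388) aligned. Now a small correction, then lower into the slots.

Call:
send_rows(rows=[[[-1.2, -1.7, 10], 0], [[0, 0, 15], 0], [[0, 0, 12], 0], [[0, 0, 6], 0], [[0, 0, 2], 0], [[0, 0, 2], 0], [[0, 0, 2], 0], [[0, 0, 1], 0], [[0, 0, 0], 0], [[0, 0, 0], 0]])

```text
clock: 20.45
tcp_pos: [575.7, 23.2, 101.5]
tool_rot: [1.084, 2.948, 0.001]
force: [0.9, 3.4, 0.6]
opening: 50.4
grip_force: 62.0
```

Call:
send_rows(rows=[[[0.5, 0.6, 0], 0], [[0.5, 0.6, 0], 0], [[0, 0, 1], 0], [[0, 0, 1], 0], [[0, 0, 1], 0], [[0, 0, 1], 0], [[0, 0, 1], 0], [[0, 0, 1], 0], [[0, 0, 0], 0], [[0, 0, 0], 0]])

```text
clock: 21.7
tcp_pos: [575.3, 23.8, 95.6]
tool_rot: [1.085, 2.948, -0.002]
force: [-3.4, -2.5, 8.2]
opening: 50.0
grip_force: 63.1
```

Call:
send_rows(rows=[[[0, 0, 1], 0], [[0, 0, 1], 0], [[0, 0, 1], 0], [[0, 0, 1], 0], [[0, 0, 1], 0], [[0, 0, 1], 0], [[0, 0, 0], 0], [[0, 0, 0], 0], [[0, 0, 0], 0], [[0, 0, 0], 0]])

```text
clock: 22.95
tcp_pos: [575.4, 23.7, 91.0]
tool_rot: [1.085, 2.947, -0.003]
force: [-7.9, -3.9, 21.0]
opening: 49.9
grip_force: 63.6
```

Call:
send_rows(rows=[[[0.7, 0.8, 1], 0], [[0, 0, 1], 0], [[0, 0, 0], 0.06], [[0, 0, 0], 0.08], [[0, 0, 0], 0.08], [[0, 0, 0], 0.08], [[0, 0, 0], 0.08], [[0, 0, 0], 0.08], [[0, 0, 0], 0.08], [[0, 0, 0], 0]])

```text
clock: 24.2
tcp_pos: [576.3, 24.8, 90.7]
tool_rot: [1.831, 2.548, -0.002]
force: [-10.3, -6.1, 33.3]
opening: 50.2
grip_force: 63.7
```

```bash
python3 -c "
from am import *
run('pics/w7.png');print(env.get_obs()['wrist_torque'])"
```

```text
tcp [576.25656645  24.8302448   90.66844682] yaw 108.60255140334579 tilt [ 0.00272935 -0.00319987 -0.99999116] [-10.29023248  -6.09190808  33.2605536 ] j7 -0.2574647945820734
138 [233.50724638 272.21014493] [555.81370889  32.84117079 120.19217495] [ 13.99834195 -16.77296635 -29.60489665]
73 [288.75342466 271.5890411 ] [576.48312318  38.3685597  117.20982492] [ 12.65502511   4.57509865 -26.58384587]
9 [268.33333333 270.77777778] [568.69036446  36.19926227 117.330831  ] [ 13.08449056  -3.50232834 -26.71917857]
4 [261.  273.5] [566.26182316  34.35833433 117.73569068] [ 12.1128788   -6.39061576 -27.12477227]
6 [348.5 278.5] [599.34642749  43.79320082 118.84164793] [ 10.49646967  27.97687374 -28.17061066]
4 [355.5 277.5] [601.38541936  45.4533551  119.704267  ] [ 11.41607223  30.44028205 -29.03296926]
37 [289.81081081 292.32432432] [579.93269718  29.68222932 117.1394874 ] [  3.32244528   5.07332657 -26.47629874]
86 [321.1627907  331.40697674] [597.6735142   17.81483958 119.34890519] [-13.59276609  18.1048858  -28.59930197]
[-1.06104552  2.14518484  0.02612276]
```

Call:
send_rows(rows=[[[0, 0, 0], 0.1], [[0, 0, 0], 0.1], [[0, 0, 0], 0.1], [[0, 0, 0], 0.1], [[0, 0, 0], 0.1], [[0, 0, 0], 0.1], [[0, 0, 0], 0.1], [[0, 0, 0], 0.1], [[0, 0, 0], 0.06], [[0, 0, 0], 0]])

```text
clock: 25.5
tcp_pos: [576.8, 24.3, 90.7]
tool_rot: [2.726, 1.553, 0.003]
force: [-9.3, -5.7, 31.0]
opening: 49.9
grip_force: 62.5
```

```bash
python3 -c "
from am import *
run('pics/w8.png');print(env.get_obs()['wrist_torque'])
z=np.load('pics/w8.npz');W=z['W'];J=jig(W);Z=W[...,2]
hsv=cv2.cvtColor(z['im'],cv2.COLOR_BGR2HSV);m=(hsv[...,1]<70)&(abs(Z-22)<4)&(abs(J-[35,25]).max(-1)<58)
for x in range(-10,84,10):
    p=J[m&(abs(J[...,0]-x)<2)]
    if len(p)>5: print('x',x,p[:,1].min().round(1),p[:,1].max().round(1))
for y in range(-20,75,10):
    p=J[m&(abs(J[...,1]-y)<2)]
    if len(p)>5: print('y',y,p[:,0].min().round(1),p[:,0].max().round(1))
"
```

```text
tcp [576.79693272  24.28156285  90.67289508] yaw 59.33449815417491 tilt [ 0.00371497 -0.00315619 -0.99998812] [-9.33923028 -5.73151232 31.01295281] j7 -0.991873963103574
123 [234.18699187 272.2195122 ] [569.24417175  45.52862601 120.04898781] [ 14.3996694  -17.19169991 -29.47086173]
33 [207.84848485 280.96969697] [557.81695086  47.22226507 118.93081042] [ 10.02921815 -27.88999798 -28.40049481]
35 [350.48571429 281.11428571] [605.96732437  18.61722023 119.25461052] [  9.98195026  28.11720411 -28.4551311 ]
25 [277.64 285.  ] [579.95975192  30.8287567  117.32746353] [  7.22288615  -0.49058802 -26.66316618]
1218 [284.82922824 314.94663383] [575.38905315  17.3837942  117.38954893] [ -6.67314364   2.43536011 -26.69979598]
98 [321.01020408 331.44897959] [585.04071858   4.4555111  119.73785773] [-12.87286153  17.34216859 -28.97141715]
[-1.27375681e+00  1.63599149e+00  1.27828472e-03]
x -10 42.9 73.5
x 0 37.4 73.3
x 10 43.9 73.2
x 20 53.5 73.1
x 30 56.2 73.4
x 40 56.6 73.4
x 50 -16.1 73.4
x 60 -25.5 73.3
x 70 -25.8 73.2
x 80 -26.5 73.2
y -20 60.9 83.8
y -10 50.3 83.9
y 0 58.0 83.9
y 10 65.5 84.0
y 20 67.4 83.9
y 30 66.1 84.0
y 40 -5.5 83.9
y 50 -14.9 84.0
y 60 -15.2 84.1
y 70 -15.0 83.9
```

View pics/w8.png

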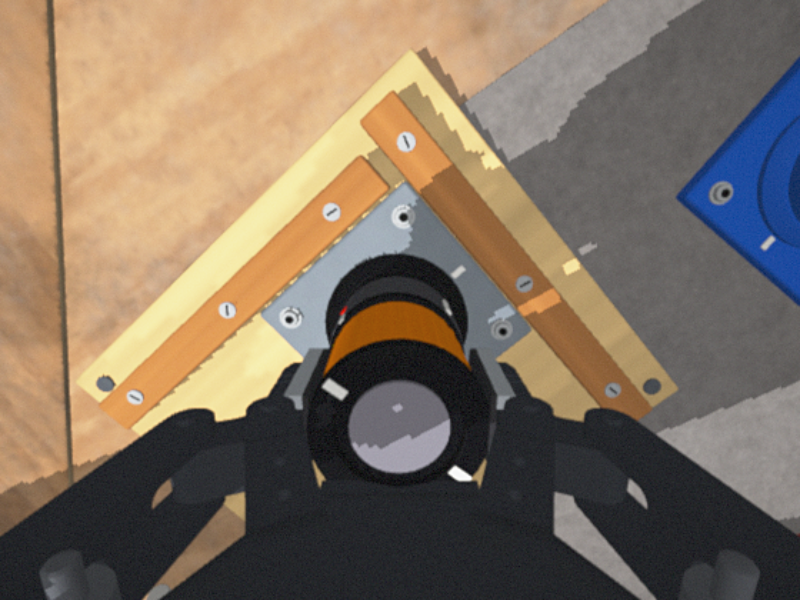

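Turned about 80°, with the red dot at (343,313) next to the left bar at (335,388). The base has a gap of about 1.6 mm to the y fence, so I'll push it back.

Call:
send_rows(rows=[[[0, 0, -1], 0], [[0.75, -0.66, 0], 0], [[0.75, -0.66, 0], 0], [[0.75, -0.66, 0], 0], [[0.75, -0.66, 0], 0], [[0, 0, 0], 0], [[0, 0, 0], 0], [[0, 0, 0], 0], [[0, 0, 0], 0], [[0, 0, 0], 0]])

```text
clock: 26.8
tcp_pos: [577.0, 25.1, 91.0]
tool_rot: [2.725, 1.549, 0.002]
force: [-2.7, -12.2, 21.1]
opening: 50.3
grip_force: 61.4
```

```bash
cat > chk.py <<'E'
from am import *
import sys
fn=sys.argv[1];run(fn);print(env.get_obs()['wrist_torque'])
z=np.load(fn[:-3]+'npz');W=z['W'];J=jig(W);Z=W[...,2]
hsv=cv2.cvtColor(z['im'],cv2.COLOR_BGR2HSV);m=(hsv[...,1]<70)&(abs(Z-22)<4)&(abs(J-[35,25]).max(-1)<58)
for x in range(-10,84,15): print('x',x,J[m&(abs(J[...,0]-x)<2)][:,1].max().round(1))
for y in range(-20,75,15): print('y',y,J[m&(abs(J[...,1]-y)<2)][:,0].max().round(1))
E
python3 chk.py pics/w9.png
```

```text
tcp [577.01065028  25.14424368  90.97303419] yaw 59.241277201420154 tilt [ 0.00473841 -0.00563761 -0.99997288] [ -2.65640236 -12.18545537  21.07914598] j7 -0.9975190436617899
126 [234.43650794 271.73015873] [569.5788169   46.53671407 120.12397956] [ 14.51171824 -17.12359706 -29.30597226]
35 [208.08571429 281.08571429] [558.19190287  48.16787548 119.36945341] [ 10.09172153 -27.74797785 -28.61461833]
33 [350.57575758 281.12121212] [606.16266152  19.57752673 119.74661021] [ 10.05569848  28.0977252  -28.6032785 ]
27 [276.11111111 283.11111111] [579.96623899  32.64784481 117.32083396] [  7.8957989   -1.11428386 -26.37538282]
1276 [284.61285266 314.68887147] [575.54734727  18.47956887 117.72506821] [ -6.54026865   2.33691642 -26.72066948]
100 [321.04 331.51] [585.14251053   5.24931711 119.96976136] [-13.00762195  17.36372148 -28.84524897]
[-2.70088795  0.35055178  0.09095127]
x -10 73.6
x 5 73.6
x 20 73.2
x 35 73.4
x 50 73.4
x 65 73.6
x 80 73.2
y -20 83.7
y -5 84.0
y 10 84.0
y 25 84.0
y 40 83.8
y 55 84.0
y 70 83.9
```

```bash
python3 - <<'E'
from meas import *
for n in ("w8","w9","w6"):
    z=np.load(f"pics/{n}.npz");W=z["W"];J=jig(W);Z=W[...,2];h=cv2.cvtColor(z["im"],cv2.COLOR_BGR2HSV)
    g=(h[...,1]>110)
    m=g&(Z>26)&(Z<33)
    for x in (-90,-60,-30,0,30,60):
        p=J[m&(abs(J[...,0]-x)<2)&(J[...,1]>60)&(J[...,1]<100)][:,1]
        if len(p)>5:print(n,"fy",x,p.min().round(1),p.max().round(1),end=" | ")
    for y in (-80,-40,0,40,80):
        p=J[m&(abs(J[...,1]-y)<2)&(J[...,0]>70)&(J[...,0]<110)][:,0]
        if len(p)>5:print(n,"fx",y,p.min().round(1),p.max().round(1),end=" | ")
    q=g&(Z>10)&(Z<14)&(J[...,0]>-12)&(J[...,0]<70)&(J[...,1]>70)&(J[...,1]<80); print("board seen in gap",q.sum())
E
```

```text
w8 fy -90 75.5 95.1 | w8 fy -60 75.4 95.2 | w8 fy -30 75.5 95.2 | w8 fy 0 75.6 94.9 | w8 fy 30 75.3 94.9 | w8 fy 60 75.5 95.1 | w8 fx -80 85.0 104.6 | w8 fx -40 84.8 104.3 | w8 fx 0 84.8 104.5 | w8 fx 40 85.1 104.4 | w8 fx 80 70.0 104.5 | board seen in gap 63
w9 fy -90 75.4 95.0 | w9 fy -60 75.3 95.0 | w9 fy -30 75.3 95.1 | w9 fy 0 75.3 95.1 | w9 fy 30 75.5 95.3 | w9 fy 60 75.2 94.8 | w9 fx -80 84.8 104.4 | w9 fx -40 85.1 104.6 | w9 fx 0 84.8 104.4 | w9 fx 40 85.0 104.6 | w9 fx 80 70.1 104.6 | board seen in gap 67
w6 fy -90 75.6 95.5 | w6 fy -60 75.6 95.2 | w6 fy -30 75.7 95.2 | w6 fy 0 75.5 95.0 | w6 fy 30 75.7 95.3 | w6 fy 60 75.6 95.0 | w6 fx 40 84.2 103.4 | w6 fx 80 70.1 104.2 | board seen in gap 0
```

There is still a real gap of 1–2 mm, so I'll push harder in y.

Call:
send_rows(rows=[[[0.75, -0.66, 0], 0], [[0.75, -0.66, 0], 0], [[0.75, -0.66, 0], 0], [[0.75, -0.66, 0], 0], [[0.75, -0.66, 0], 0], [[0, 0, 0], 0], [[0, 0, 0], 0], [[0, 0, 0], 0], [[0, 0, 0], 0], [[0, 0, 0], 0]])

```text
clock: 28.1
tcp_pos: [577.7, 28.2, 91.5]
tool_rot: [2.724, 1.545, 0.005]
force: [1.2, -15.9, 21.3]
opening: 50.8
grip_force: 60.3
```

```bash
python3 chk.py pics/w10.png
```

```text
tcp [577.68974916  28.17124458  91.46312446] yaw 59.12573399714811 tilt [ 0.00758161 -0.00725142 -0.99994497] [  1.16199495 -15.87285528  21.29627803] j7 -1.00681055893115
124 [234.82258065 271.01612903] [570.28844164  49.62398786 120.03197362] [ 14.54806513 -17.06763971 -28.77895352]
32 [208.0625  281.21875] [558.78585683  51.25254009 119.76790146] [ 10.04385441 -27.77820559 -28.61391327]
35 [350.48571429 281.11428571] [606.71529224  22.60844349 120.30300267] [ 10.05277541  28.06084889 -28.57789264]
1311 [284.51411137 315.06102212] [576.09802866  21.60005137 118.48066211] [ -6.51985212   2.28196489 -26.98046812]
92 [320.97826087 331.84782609] [585.7468298    8.65269311 121.10471063] [-12.68727904  17.23341112 -29.43733212]
[-3.68021131 -0.50954694 -0.10060512]
x -10 74.9
x 5 74.8
x 20 74.9
x 35 74.5
x 50 74.6
x 65 74.7
x 80 74.4
y -20 84.0
y -5 84.2
y 10 84.1
y 25 84.1
y 40 84.5
y 55 84.4
y 70 84.2
```

The base is flush again, but the module leans about 0.02 rad. I'll ease the side push and press down a little more.

Call:
send_rows(rows=[[[-0.75, 0.66, 0], 0], [[-0.75, 0.66, 0], 0], [[-0.75, 0.66, 0], 0], [[-0.75, 0.66, 0], 0], [[0, 0, 0.5], 0], [[0, 0, 0.5], 0], [[0, 0, 0], 0], [[0, 0, 0], 0], [[0, 0, 0], 0], [[0, 0, 0], 0]])

```text
clock: 29.4
tcp_pos: [577.7, 27.5, 91.2]
tool_rot: [2.725, 1.55, 0.006]
force: [-4.4, -10.3, 29.5]
opening: 50.3
grip_force: 62.0
```

```bash
python3 chk.py pics/w11.png
```

```text
tcp [577.70073068  27.54637803  91.2351643 ] yaw 59.260918054655775 tilt [ 0.00703049 -0.00409017 -0.99996692] [ -4.43041384 -10.31751759  29.54904467] j7 -1.0004078036995634
124 [234.40322581 271.33870968] [570.10205515  48.87242948 119.96353792] [ 14.44815705 -17.1972355  -28.86807302]
34 [207.97058824 281.        ] [558.7818507   50.55873115 119.5873641 ] [ 10.11142216 -27.79161922 -28.57839555]
34 [350.5        281.05882353] [606.77840603  21.92435647 119.97883403] [ 10.03254439  28.09880735 -28.51529341]
1267 [285.33464878 315.17521705] [576.38927476  20.60575256 118.16670701] [ -6.63371771   2.63932343 -26.91148365]
95 [321.02105263 331.77894737] [585.82994218   7.84996139 120.67540715] [-12.77177156  17.29339592 -29.30155484]
[-1.99381585  0.58813286 -0.05263959]
x -10 74.8
x 5 74.9
x 20 74.5
x 35 74.6
x 50 74.7
x 65 74.7
x 80 74.5
y -20 84.1
y -5 84.1
y 10 84.1
y 25 84.3
y 40 84.3
y 55 84.5
y 70 84.5
```

```bash
python3 - <<'E'
from meas import *
for n,T in (("w5",(501.2,287.9,181.1)),("w8",(576.8,24.3,90.7)),("w11",(577.7,27.5,91.2))):
    z=np.load(f"pics/{n}.npz");W=z["W"];D=W-np.array(T);m=(abs(D[...,2]-27)<4)&(np.hypot(D[...,0],D[...,1])<16);p=W[m]
    A=np.c_[p[:,:2]-p[:,:2].mean(0),np.ones(len(p))]
    for _ in range(3):
        c=np.linalg.lstsq(A,p[:,2],rcond=None)[0];k=abs(A@c-p[:,2])<1;A,p=A[k],p[k]
    print(n,len(p),c)
E
```

```text
w5 3359 [-6.04394980e-03 -1.89054187e-02  2.07278582e+02]
w8 3382 [-2.24303625e-02  1.64256119e-03  1.17248039e+02]
w11 3417 [-3.69232226e-02 -2.88852379e-02  1.17769232e+02]
```

Lean is about 0.035 rad (limit 0.06). I'll ease the y push a bit more for margin.

Call:
send_rows(rows=[[[-0.75, 0.66, 0], 0], [[-0.75, 0.66, 0], 0], [[-0.75, 0.66, 0], 0], [[-0.5, -0.8, 0], 0], [[0, 0, 0.5], 0], [[0, 0, 0], 0], [[0, 0, 0], 0], [[0, 0, 0], 0], [[0, 0, 0], 0], [[0, 0, 0], 0]])

```text
clock: 30.7
tcp_pos: [577.6, 27.1, 91.1]
tool_rot: [2.725, 1.553, 0.01]
force: [-4.5, -4.0, 31.0]
opening: 50.3
grip_force: 62.6
```

```bash
python3 chk.py pics/w12.png; python3 - <<'E'
from meas import *
for n,T in (("w12",(577.5,26.5,91)),):
    z=np.load(f"pics/{n}.npz");W=z["W"];D=W-np.array(T);m=(abs(D[...,2]-27)<4)&(np.hypot(D[...,0],D[...,1])<16);p=W[m]
    A=np.c_[p[:,:2]-p[:,:2].mean(0),np.ones(len(p))]
    for _ in range(3):
        c=np.linalg.lstsq(A,p[:,2],rcond=None)[0];k=abs(A@c-p[:,2])<1;A,p=A[k],p[k]
    print(n,len(p),c)
E
```

```text
tcp [577.58679809  27.08153367  91.06290443] yaw 59.35362884650279 tilt [ 0.0080454  -0.00115758 -0.99996697] [-4.52382589 -3.96303948 31.01877791] j7 -0.9957482238016454
123 [234.22764228 271.68292683] [569.84516528  48.2493601  119.98640132] [ 14.35485295 -17.23297493 -29.0093295 ]
36 [208.22222222 280.97222222] [558.72488947  49.93598548 119.52653416] [ 10.13607357 -27.66287785 -28.64089703]
34 [350.55882353 281.05882353] [606.66018736  21.26776182 119.63760056] [  9.90673028  28.18982879 -28.33311515]
1245 [284.55100402 315.37108434] [575.94026797  20.11479142 117.96957607] [ -6.74941016   2.33686824 -26.91096518]
99 [320.95959596 331.5959596 ] [585.69498744   7.23820924 120.27714736] [-12.84797213  17.30987964 -29.12507387]
[-0.7007794   0.68258    -0.06295115]
x -10 75.0
x 5 74.6
x 20 74.7
x 35 74.9
x 50 74.5
x 65 74.7
x 80 74.3
y -20 84.0
y -5 84.1
y 10 84.0
y 25 84.3
y 40 84.2
y 55 84.5
y 70 84.3
w12 3378 [-3.35017262e-02 -1.39898644e-02  1.17614566e+02]
```

```bash
python3 -c "
from station import env
print(env.job_done())"
```

```text
the job is handed in; nothing more can be done
None
```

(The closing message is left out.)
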